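Seat the slide block with the handwheel and park the pointer on the rear mark

ROBOT

A 6-joint arm with a two-finger parallel gripper is mounted at the origin on a cart in front of the work surface, level with it; the furniture and walls round the work are solid. World frame = base frame: x ahead of the robot, y to its left, z up, the work surface at z = 0. Lengths are in m, angles in degrees, forces in N, time in s.
With the tool pointing down it reaches from about 0.3 to 0.75 m from the base axis. Payload 8.5 kg.
Tool frame: the origin (TCP) lies at the very end of the fingers, on their centre line; the grasp point (between the pads) lies 19 mm behind it (env.hold_point_z is the distance from the TCP to the grasp point, in m); z points along the fingers, y is the line along which they close (so a half turn about z gives the same grasp; the last joint's range is limited). The gripper opens to 85 mm and grips with 20 to 120 N. Pads are 22 mm wide; open, the fingers measure 114 mm over their backs; the gripper's body (76 mm by 85 mm) begins 54 mm behind the grasp point. The pads swing forward as they close: fully open they stand 13 mm farther back than shut.
Start: joints at [-86.591, 21.807, 74.336, -0, 83.858, -12.336], TCP at [0.149, -0.529, 0.231] pointing down, gripper open.
Joint ranges: [-178.18, 178.18], [-50.72, 133.34], [12.68, 142.11], [-81.47, 261.47], [9.98, 163.14], [-165.26, 165.26]. Speed limits (degrees/s): [136.94, 136.94, 180, 180, 180, 180].

INTERFACE

Orientations are given as a 3x3 rotation matrix whose columns are the frame's x, y, z axes.
In Python, from rig import env, optics gives the robot as it stands.
- The arm moves only by the shell command python3 -m jog 'ROWS' [OPENING] [FORCE]. ROWS is JSON, a list of rows, each an object with "linear": the shift along the tool's x, y, z in units of 40 mm (1.0 is 40 mm), a list of three; "roll": the turn about the tool's z in units of 5 degrees (1.0 is 5 degrees). A call has 1 to 12 rows; each row shifts and turns the commanded pose from where the row before left it, along the tool's axes as they then stand; what a row does not reach is not made up. A row lasts 1/12 s, in which the tool goes at most 41.7 mm and 7.16 degrees, less where a joint would pass 70% of its speed; a pose out of reach is approached as far as the arm can. A call is refused whole if a number of a shift passes 1 or a number of a turn 1, either way. A call with a gripper value outside its range is refused whole. OPENING is the opening, from -1 (shut) to 1 (fully open), set as the call begins (- or left out, the last holds). The fingers move at their own pace and stop on an object; FORCE is the grip in N (left out, the last holds). Time passes only in rows, so rows that do not move let the fingers close. It gives the time, the measured TCP pose, the force, the opening and the grip force at its end, in the units of the state.
- env.observe(): the state, without advancing time (a new reading comes with each control period).
- optics.get_image(name): name is "scene" or "top"; returns the picture (400x640x3 uint8, red, green, blue); there is no depth.
- optics.calibration(name): a dict with "fov_y" (degrees; the focal length in pixels is half the picture's height over the tangent of half this angle, whatever the lens; pixels are square), "cx", "cy" (the principal point, pixels), "D" ([k1, k2, p1, p2, k3] as OpenCV has them; the pictures are not rectified), "T" (4x4, takes a point from camera to world coordinates). Camera axes: x right, y down, z forward; pixel columns grow to the right and rows downward; lengths in m; the calibration is good to about 2 mm. A picture is of the moment at which its call begins. calibration takes no time and is no camera call.
- env.close_job(): hands the job in; it is judged then, once.
The state is a dict: "time_s": time; "q": joint angles; "qvel": joint speeds; "joint_efforts": joint torques, N m; "position": TCP position; "tool_rot": TCP orientation; "ft_force": force on the tool from outside, world axes, zero at the start; "wrist_torque": the same for the moment, N m; "grip_width": finger opening in m; "gripper_force": force on a finger pad.
Only numpy, scipy, OpenCV 4.12 (cv2) and the standard library are available. Lean on these libraries where they do the work, as an engineer would, in place of code of your own. Each camera call takes 0.05 s, during which the arm holds its last target. There are 200 camera calls.

TASK

Stand the steel slide block in the open channel of the datum fixture, then wind the handwheel clockwise until the ram has pushed the block home against the stop hidden under the hood and presses it there firmly for a moment, with about 15 N and never more than 25 N. Then wind the wheel back until the pointer on its rim stands at the engraved mark on the far side, and let go, leaving the block where the ram seated it. Leave the other things on the bench alone.

Things in the scene. Friction and masses are not known exactly. Their poses are not given: they have to be found in the camera images.
- fixture: Grey steel datum fixture fixed to the bench, base plate 96 x 224 x 12 mm. Origin at its underside on the channel's centre line; +y runs along the channel from handwheel to hood, +x away from the robot within 0.3 rad, z up. Channel: floor at z = 12 mm, walls 10 mm higher and 41 mm apart, y = -5 to 74 mm. The rack housing under the wheel (x -35 to 35, y -114 to -46) is 48 mm high.
- hood_mouth (a point): Middle of the lower edge of the hood's mouth (fixture 0, 34, 12 mm). The hood's top is 41 mm above the bench; its tunnel, 41 mm wide and 24 mm high, takes the foot of the block. The stop inside faces the mouth 6 mm, give or take 3.5 mm, behind it: its depth differs from start to start, cannot be seen and must be felt.
- seat (a point): Spot on the channel floor (fixture 0, 3, 12 mm) to set the block's origin on: there it is clear of ram and hood, 9 mm (give or take 3.5) short of home. Axes as the fixture's.
- block: Loose steel slide block, about 220 g: foot 36 (its x) x 56 (its y) x 16 mm, on it a central boss 24 (x) x 26 (y) mm, top at 42 mm. Origin at the centre of the underside, z up. It goes in the channel with its 56 mm length along it, either end first, 2.5 mm free at each side. At the start it stands on the bench to the left of the fixture.
- ram: Steel ram that slides along the fixture's +y, with a sprung nose (face 30 x 13 mm) that pushes the block's foot and gives way 1 mm per 10 N, up to 5 mm. Origin at the lower middle of the unloaded face: at fixture y = -36 mm with the pointer on the mark, 20 mm further per radian of wheel. It meets a block that is home at y = -16 mm give or take 3.5 mm, 0.82 to 1.18 rad clockwise from the mark.
- wheel: The handwheel. Clockwise from above drives the ram out; it turns from 0.5 rad short of the mark to 1.45 rad past it and stays where left unless the ram is pressing. It drags with about 0.1 N m; each newton of ram force adds 0.02 N m to hold. Once the block is home, 0.05 rad more adds 10 N. Origin on its axis, 51 mm above the bench; x towards the pointer, z up.
- grip (a point): Point on the wheel's upright axis, 68 mm above the bench, inside its black knurled grip: 58 mm in diameter, 55 to 78 mm above the bench. Below it is the bright dial flange, 72 mm in diameter, 51 to 55 mm above the bench, which carries the pointer.
- pointer (a point): Reference point of the pointer: 44 mm out from the wheel's axis, 45 mm above the bench, just past and below the tip of the dark pointer (43 mm out) on the dial flange. It turns with the wheel. At the start it is within 0.25 rad of the mark.
- mark (a point): Where pointer lies when the pointer stands exactly at the mark: 44 mm from the wheel's axis along the fixture's +x, at the engraved line of the small fixed index bracket (top 48 mm above the bench) at the far side of the wheel.
- parts_jar: Clear jar with black lid, 45 mm wide, 56 mm high, standing beyond the block; origin under its centre. A bystander.
- blower: Dark rubber blower bulb, 48 mm wide, 98 mm high, standing behind; origin under its centre. A bystander.
- pen: Pen, 138 mm long, lying in front; origin at its middle. A bystander.
- screwdriver_4: Small screwdriver, 76 mm long, lying in front of the block; origin at its middle. A bystander.
Things that resemble listed ones, but are neither listed nor needed, are in the scene too. What is shaped like the block but red is not meant.

How it is judged:
By the outcome, as a careful person would: the job done as asked, in the order asked, and still so for the second after the job is handed in, with the robot touching nothing.
It also fails if it takes over 72 s, if anything falls off the work surface, if the arm or the gripper's body presses on something with over 40 N, if the wrist force passes 120 N, or if a joint passes its speed limit or range.

## Working session

There is one attempt and no reset: what is moved stays moved. The work goes in short steps, Python scripts to look and compute and a shell command to move; the robot and the scene stay as the last step left them, time stands still between calls to the robot, and variables do not carry over. Pictures are saved under pics/ and viewed, at most 10 in all, crops included, and the job is handed in when it is done.

```bash
ls; mkdir -p pics; python3 - <<'E'
from rig import env, optics
import cv2
for n in("scene","top"):
    cv2.imwrite(f"pics/{n}0.png",optics.get_image(n)[:,:,::-1]); c=optics.calibration(n); print(n,c)
s=env.observe(); print(s['position'],s['tool_rot'],s['time_s'],s['grip_width'],s['ft_force'],env.hold_point_z)
E
```

```text
pics
scene {'fov_y': 51.79108276968946, 'cx': 314.03391208602443, 'cy': 203.19237389874425, 'D': array([-0.0965801,  0.       ,  0.       ,  0.       ,  0.       ]), 'T': array([[-0.73540205, -0.3646956 ,  0.57112253, -0.00112395],
       [-0.67728904,  0.36881366, -0.63659723,  0.73863592],
       [ 0.02152642, -0.85496994, -0.51823066,  0.55265487],
       [ 0.        ,  0.        ,  0.        ,  1.        ]])}
top {'fov_y': 46.86839682745741, 'cx': 328.01714878593293, 'cy': 195.0486443376939, 'D': array([0.03603192, 0.        , 0.        , 0.        , 0.        ]), 'T': array([[-0.02321163, -0.99245315,  0.12040752,  0.41378435],
       [-0.99966426,  0.02442833,  0.00863845,  0.12004609],
       [-0.01151461, -0.12016658, -0.99268696,  1.10313589],
       [ 0.        ,  0.        ,  0.        ,  1.        ]])}
[ 0.14922677 -0.52911226  0.23076884] [[ 9.62481528e-01  2.71347202e-01 -6.16686861e-05]
 [ 2.71347049e-01 -9.62480691e-01  1.30288156e-03]
 [ 2.94178344e-04 -1.27073305e-03 -9.99999149e-01]] 0.1 0.08512243792941328 [-0.04444752  0.05435139  0.90488443] 0.0187
```

View pics/scene0.png

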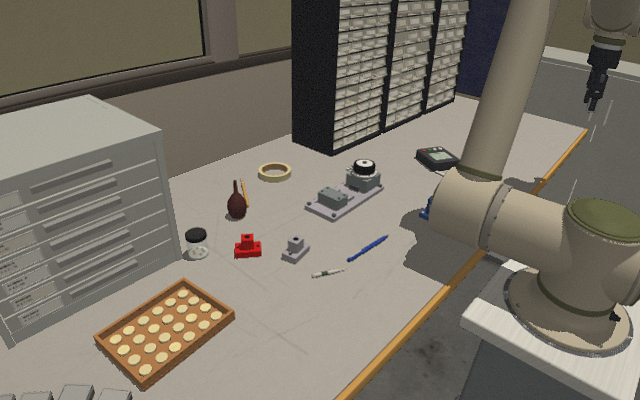

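View pics/top0.png

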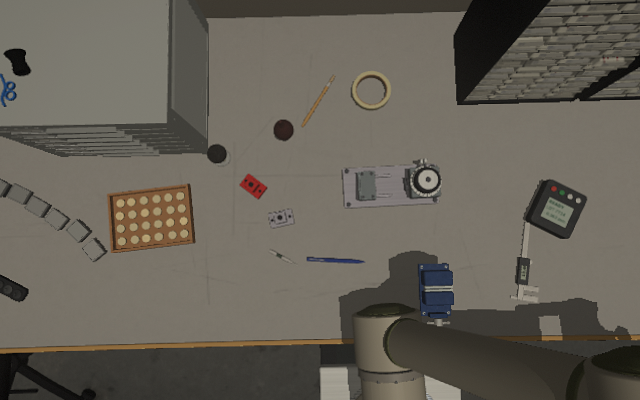

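The top view shows the grey block at about (281,218), the red lookalike at (253,186), the fixture at (391,187) and the wheel at (426,180). I'll magnify those next.

```bash
python3 - <<'E'
import cv2,numpy as np
t=cv2.imread("pics/top0.png");s=cv2.imread("pics/scene0.png")
z=lambda i,x,y,w,h,k:cv2.resize(i[y:y+h,x:x+w],None,fx=k,fy=k,interpolation=cv2.INTER_CUBIC)
a=z(t,335,155,114,60,7)   # 798x420
b=z(t,262,200,40,36,5) # 200x180
c=z(s,270,225,50,45,4) #200x180
d=z(s,300,150,90,45,4) #360x180
o=np.zeros((600,798,3),np.uint8);o[:420]=a;o[420:,:200]=b;o[420:,200:400]=c;o[420:,400:760]=d
cv2.imwrite("pics/z1.png",o)
E
```

```text
(no output)
```

View pics/z1.png

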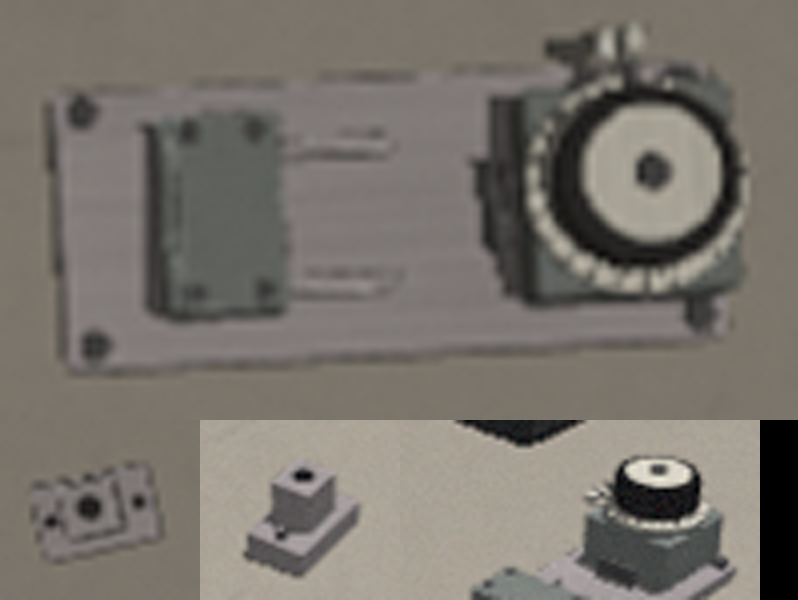

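```bash
cat > h.py <<'E'
from rig import env, optics
import numpy as np, cv2
def K(c): f=200/np.tan(np.radians(c['fov_y']/2)); return np.array([[f,0,c['cx']],[0,f,c['cy']],[0,0,1.]])
def back(n,px,z):
    c=optics.calibration(n); u=cv2.undistortPoints(np.array(px,float).reshape(-1,1,2),K(c),c['D'])[:,0]
    T=c['T']; d=np.c_[u,np.ones(len(u))]@T[:3,:3].T; o=T[:3,3]; z=np.broadcast_to(z,len(d))
    return o+d*((z-o[2])/d[:,2])[:,None]
def proj(n,P):
    c=optics.calibration(n); Ti=np.linalg.inv(c['T']); 
    return cv2.projectPoints(np.array(P,float).reshape(-1,1,3),cv2.Rodrigues(Ti[:3,:3])[0],Ti[:3,3],K(c),c['D'])[0][:,0]
def fit(m,w): # rigid 2D: w=R m+t
    m=np.array(m);a=(m-m.mean(0))@[1,1j];b=(w-w.mean(0))@[1,1j];r=np.vdot(a,b);th=np.angle(r)
    t=w.mean(0)-R2(th)@m.mean(0);return t,th,w-(m@R2(th).T+t)
def R2(t): return np.array([[np.cos(t),-np.sin(t)],[np.sin(t),np.cos(t)]])
E
python3 - <<'E'
from h import *
np.set_printoptions(precision=4,suppress=True)
cv=lambda p,x,y,k:(np.array(p,float)+.5)/k-.5+[x,y]
p=cv([(48,100),(66,372),(722,336),],335,155,7)
w=back("top",p,.012)[:,:2]; print(w, np.linalg.norm(w[1]-w[0]),np.linalg.norm(w[2]-w[1]))
hood=back("top",cv([(160,118),(275,112),(287,310),(172,318)],335,155,7),.041)[:,:2]
top=back("top",cv([(652,170)],335,155,7),.078)[:,:2]
# base y extents unknown: use width dir & edges
e=(w[1]-w[2]);th=np.arctan2(e[1],e[0])-np.pi/2;print("th",np.degrees(th)%360)
e=(w[0]-w[1]);print("th2",np.degrees(np.arctan2(e[1],e[0])))
e=hood[0]+hood[1]-hood[2]-hood[3];print("th3",np.degrees(np.arctan2(e[1],e[0])))
print("hood",hood,"wheel",top)
# block: boss top corners z=.042, foot bottom
b=cv([(62,487),(116,475),(126,527),(72,540)],262,200-84,5) ;b=cv([(62,67),(116,55),(126,107),(72,120)],262,200,5)
print("boss",back("top",b,.042)[:,:2],back("top",b,.042).mean(0))
f=cv([(35,67),(150,42),(162,120),(47,141)],262,200,5);F=back("top",f,.016);print("foot",F[:,:2],F.mean(0))
h=cv([(89,88)],262,200,5);print("hole",back("top",h,.042))
s=cv([(245,122),(290,157)],270-50,225,4);print()
E
```

```text
[[ 0.6086  0.0959]
 [ 0.5149  0.0923]
 [ 0.5218 -0.1295]] 0.09371549515486778 0.22197182473843213
th 1.7786929614749092
th2 2.2038247448424766
th3 1.5180416299177535
hood [[0.5964 0.0595]
 [0.5974 0.0212]
 [0.531  0.0195]
 [0.5293 0.0576]] wheel [[ 0.5691 -0.095 ]]
boss [[0.5038 0.2549]
 [0.5088 0.2299]
 [0.4847 0.2256]
 [0.4793 0.2505]] [0.4941 0.2402 0.042 ]
foot [[0.5064 0.2709]
 [0.5169 0.2164]
 [0.4799 0.2112]
 [0.4713 0.2655]] [0.4936 0.241  0.016 ]
hole [[0.4938 0.2425 0.042 ]]
```

```bash
cat >> h.py <<'E'
def overlay(im,n,P,x,y,w,hh,k,col=(0,255,0)):
    "polylines list P (world) drawn on zoomed crop"
    z=cv2.resize(im[y:y+hh,x:x+w],None,fx=k,fy=k,interpolation=cv2.INTER_CUBIC)
    for p in P:
        q=((proj(n,p)-[x,y]+.5)*k).round().astype(int); cv2.polylines(z,[q.reshape(-1,1,2)],False,col,1)
    return z
def rect(x0,x1,y0,y1,z): return [(x0,y0,z),(x1,y0,z),(x1,y1,z),(x0,y1,z),(x0,y0,z)]
def circ(x,y,r,z): a=np.linspace(0,2*np.pi,60);return np.c_[x+r*np.cos(a),y+r*np.sin(a),0*a+z]
def tow(L,o,th): return [np.c_[np.array(p)[:,:2]@R2(th).T+o,np.array(p)[:,2]] for p in L]
FIX=[rect(-.048,.048,-.115,.109,.012),rect(-.035,.035,-.114,-.046,.048),rect(-.034,.034,.034,.074,.041),circ(0,-.08,.029,.078),circ(0,-.08,.036,.055),[(.036,-.08,.055),(.05,-.08,.048)],
 [(-.0205,-.005,.022),(-.0205,.034,.022)],[(.0205,-.005,.022),(.0205,.034,.022)]]
BLK=[rect(-.012,.012,-.013,.013,.042),rect(-.018,.018,-.028,.028,.016),rect(-.018,.018,-.028,.028,0)]
E
python3 - <<'E'
from h import *
t=cv2.imread("pics/top0.png");s=cv2.imread("pics/scene0.png")
th=np.radians(2.1); w=np.array([.5695,-.0945]); o=w-R2(th)@[0,-.08]; print(o)
F=tow(FIX,o,th); B=tow(BLK,[.4938,.2408],np.radians(10.2))
im=np.zeros((600,800,3),np.uint8)
im[:300,:570]=overlay(t,"top",F,335,155,114,60,5)
im[:200,570:800]=overlay(t,"top",B,260,198,46,40,5)
im[300:,:500]=overlay(s,"scene",F,298,150,100,60,5)
im[300:,500:]=overlay(s,"scene",B,268,222,60,60,5)
cv2.imwrite("pics/o1.png",im)
E
```

```text
[ 0.5665685  -0.01455373]
```

View pics/o1.png

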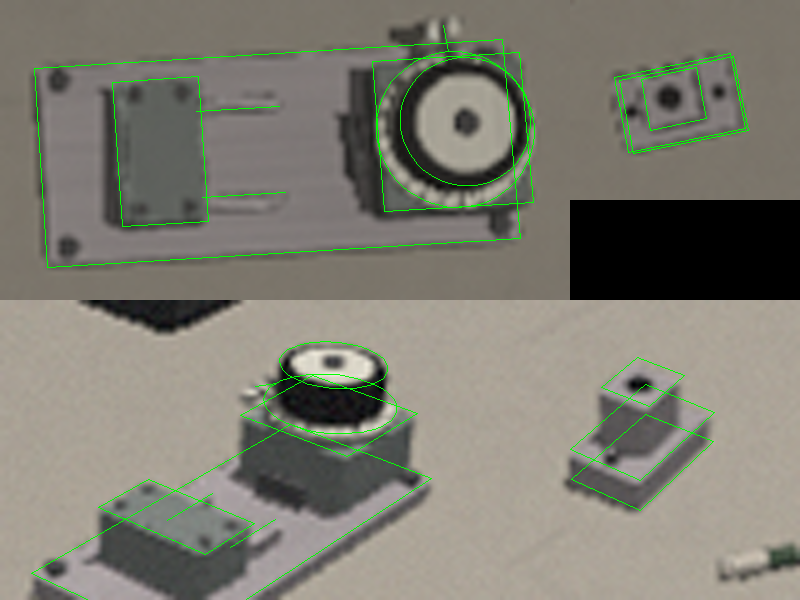

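```bash
cat >> h.py <<'E'
def plan(tgt,yaw=None,n=None,dec=2):
    "rows from the measured pose to TCP tgt, tool-x yaw (deg)"
    s=env.observe(); p=np.array(s['position']);R=np.array(s['tool_rot']);y0=np.degrees(np.arctan2(R[1,0],R[0,0]))
    dy=0 if yaw is None else (yaw-y0+180)%360-180
    d=np.array(tgt)-p
    n=n or int(max(np.ceil(np.linalg.norm(d)/.0385),np.ceil(abs(dy)/4.9),1))
    print("t",round(s['time_s'],2),"p",p.round(4),"yaw",y0.round(2),"n",n,"F",np.round(s['ft_force'],1))
    cy=y0;res=np.zeros(3);out=[];rr=0;k=10**dec
    for i in range(n):
        c,si=np.cos(np.radians(cy)),np.sin(np.radians(cy)); Rt=np.array([[c,si,0],[si,-c,0],[0,0,-1]])
        g=Rt.T@(d/n+res)/.04; q=np.round(g*k)/k; res=d/n+res-Rt@q*.04
        r=np.round((-dy*(i+1)/n/5-rr)*k)/k; rr+=r; cy-=r*5
        out.append('{"linear":[%g,%g,%g],"roll":%g}'%(*q,r))
    for i in range(0,n,12): print("["+",".join(out[i:i+12])+"]")
E
python3 -c "
from h import *
plan([.4938,.2408,.10],100.2,24)"
```

```text
t 0.1 p [ 0.1492 -0.5291  0.2308] yaw 15.74 n 24 F [-0.   0.1  0.9]
[{"linear":[0.56,-0.67,0.14],"roll":-0.7},{"linear":[0.61,-0.64,0.13],"roll":-0.71},{"linear":[0.64,-0.6,0.14],"roll":-0.7},{"linear":[0.68,-0.56,0.13],"roll":-0.71},{"linear":[0.71,-0.52,0.14],"roll":-0.7},{"linear":[0.74,-0.47,0.14],"roll":-0.7},{"linear":[0.77,-0.43,0.13],"roll":-0.71},{"linear":[0.79,-0.38,0.14],"roll":-0.7},{"linear":[0.81,-0.33,0.14],"roll":-0.7},{"linear":[0.84,-0.28,0.13],"roll":-0.71},{"linear":[0.85,-0.22,0.14],"roll":-0.7},{"linear":[0.86,-0.18,0.13],"roll":-0.71}]
[{"linear":[0.87,-0.12,0.14],"roll":-0.7},{"linear":[0.87,-0.07,0.14],"roll":-0.7},{"linear":[0.88,-0.01,0.13],"roll":-0.71},{"linear":[0.88,0.04,0.14],"roll":-0.7},{"linear":[0.87,0.09,0.14],"roll":-0.7},{"linear":[0.87,0.15,0.13],"roll":-0.71},{"linear":[0.85,0.2,0.14],"roll":-0.7},{"linear":[0.85,0.26,0.13],"roll":-0.71},{"linear":[0.82,0.3,0.14],"roll":-0.7},{"linear":[0.8,0.35,0.14],"roll":-0.7},{"linear":[0.78,0.41,0.13],"roll":-0.71},{"linear":[0.76,0.45,0.14],"roll":-0.7}]
```

```bash
python3 -m jog '[{"linear":[0.56,-0.67,0],"roll":-0.7},{"linear":[0.61,-0.64,0],"roll":-0.7},{"linear":[0.64,-0.6,0],"roll":-0.7},{"linear":[0.68,-0.56,0],"roll":-0.7},{"linear":[0.71,-0.52,0],"roll":-0.7},{"linear":[0.74,-0.47,0],"roll":-0.7},{"linear":[0.77,-0.43,0],"roll":-0.7},{"linear":[0.79,-0.38,0],"roll":-0.7},{"linear":[0.81,-0.33,0],"roll":-0.7},{"linear":[0.84,-0.28,0],"roll":-0.7},{"linear":[0.85,-0.22,0],"roll":-0.7},{"linear":[0.86,-0.18,0],"roll":-0.7}]' 0.2 40; python3 -c "
from h import *
plan([.4938,.2408,.10],100.2,13)"
```

```text
time_s: 1.1
position: [0.3224, -0.1428, 0.2313]
tool_rot: [[0.532, 0.847, 0.0], [0.847, -0.532, 0.0], [0.0, 0.0, -1.0]]
ft_force: [0.6, -0.6, -0.0]
grip_width: 0.0515
gripper_force: 0.0
t 1.1 p [ 0.3224 -0.1428  0.2313] yaw 57.89 n 13 F [ 0.6 -0.6 -0. ]
[{"linear":[0.8,-0.11,0.25],"roll":-0.65},{"linear":[0.81,-0.07,0.25],"roll":-0.65},{"linear":[0.8,-0.02,0.26],"roll":-0.65},{"linear":[0.81,0.02,0.25],"roll":-0.65},{"linear":[0.81,0.07,0.25],"roll":-0.65},{"linear":[0.8,0.12,0.25],"roll":-0.66},{"linear":[0.79,0.16,0.26],"roll":-0.65},{"linear":[0.78,0.2,0.25],"roll":-0.65},{"linear":[0.77,0.25,0.25],"roll":-0.65},{"linear":[0.75,0.3,0.25],"roll":-0.65},{"linear":[0.74,0.33,0.26],"roll":-0.65},{"linear":[0.71,0.38,0.25],"roll":-0.65}]
[{"linear":[0.69,0.41,0.25],"roll":-0.65}]
```

```bash
python3 -m jog '[{"linear":[0.8,-0.11,0.25],"roll":-0.65},{"linear":[0.81,-0.07,0.25],"roll":-0.65},{"linear":[0.8,-0.02,0.25],"roll":-0.65},{"linear":[0.81,0.02,0.25],"roll":-0.65},{"linear":[0.81,0.07,0.25],"roll":-0.65},{"linear":[0.8,0.12,0.25],"roll":-0.65},{"linear":[0.79,0.16,0.25],"roll":-0.65},{"linear":[0.78,0.2,0.25],"roll":-0.65},{"linear":[0.77,0.25,0.25],"roll":-0.65},{"linear":[0.75,0.3,0.25],"roll":-0.65},{"linear":[0.74,0.33,0.25],"roll":-0.65},{"linear":[0.71,0.38,0.25],"roll":-0.65}]' ; python3 -m jog '[{"linear":[0.7,0.4,0.25],"roll":-0.65},{"linear":[0,0,0],"roll":0}]'; python3 - <<'E'
from h import *
plan([.4938,.2408,.02],100.2,3)
s=optics.get_image("scene")[:,:,::-1];t=optics.get_image("top")[:,:,::-1]
cv2.imwrite("pics/s2.png",s);cv2.imwrite("pics/t2.png",t)
im=np.zeros((500,800,3),np.uint8)
im[:,:500]=overlay(s,"scene",[],258,185,100,100,5); im[:300,500:]=overlay(t,"top",[],250,188,60,60,5)
cv2.imwrite("pics/v2.png",im)
E
```

```text
time_s: 2.1
position: [0.4817, 0.2108, 0.1105]
tool_rot: [[-0.121, 0.993, -0.001], [0.993, 0.121, -0.0], [-0.0, -0.001, -1.0]]
ft_force: [0.6, -0.9, 1.0]
grip_width: 0.0517
gripper_force: 0.0
time_s: 2.27
position: [0.4947, 0.2426, 0.099]
tool_rot: [[-0.18, 0.984, -0.002], [0.984, 0.18, 0.001], [0.001, -0.002, -1.0]]
ft_force: [-0.9, -0.9, -0.6]
grip_width: 0.0515
gripper_force: 0.0
t 2.27 p [0.4947 0.2426 0.099 ] yaw 100.34 n 3 F [-0.9 -0.9 -0.6]
[{"linear":[-0.01,-0.01,0.66],"roll":0.01},{"linear":[-0.02,-0.01,0.66],"roll":0.01},{"linear":[-0.01,-0.01,0.66],"roll":0.01}]
```

View pics/v2.png

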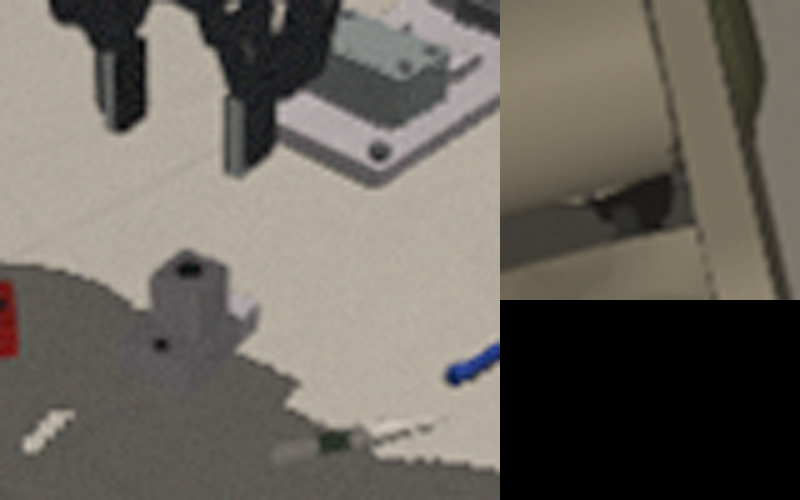

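Fingers straddle the boss in the scene crop (block at ~(190,320), pads at (120,90)/(250,130)), and the top view is blocked by the arm. I'll descend and grip.

```bash
python3 -m jog '[{"linear":[-0.02,-0.02,0.66],"roll":0},{"linear":[-0.02,-0.01,0.66],"roll":0},{"linear":[0,0,0.66],"roll":0},{"linear":[0,0,0],"roll":0},{"linear":[0,0,0],"roll":0}]'; python3 -m jog '[{"linear":[0,0,0],"roll":0},{"linear":[0,0,0],"roll":0},{"linear":[0,0,0],"roll":0},{"linear":[0,0,0],"roll":0},{"linear":[0,0,0],"roll":0},{"linear":[0,0,0],"roll":0}]' -1 40
```

```text
time_s: 2.78
position: [0.4929, 0.2361, 0.0223]
tool_rot: [[-0.172, 0.985, -0.002], [0.985, 0.172, -0.001], [-0.0, -0.002, -1.0]]
ft_force: [0.3, 0.5, 0.6]
grip_width: 0.0512
gripper_force: 0.0
time_s: 3.28
position: [0.4941, 0.237, 0.024]
tool_rot: [[-0.174, 0.985, 0.003], [0.985, 0.174, 0.0], [-0.0, 0.003, -1.0]]
ft_force: [-0.9, -1.8, 6.2]
grip_width: 0.0231
gripper_force: 39.5
```

```bash
python3 -m jog '[{"linear":[0,0,-0.5],"roll":0},{"linear":[0,0,-0.9],"roll":0},{"linear":[0,0,-0.6],"roll":0},{"linear":[0,0,0],"roll":0},{"linear":[0,0,0],"roll":0}]'; python3 -c "
from h import *
plan([.5665,-.0155,.10],92.1,8)"
```

```text
time_s: 3.7
position: [0.4937, 0.2371, 0.1037]
tool_rot: [[-0.174, 0.985, 0.003], [0.985, 0.174, 0.001], [0.0, 0.003, -1.0]]
ft_force: [-0.2, 0.1, -1.8]
grip_width: 0.0232
gripper_force: 40.2
t 3.7 p [0.4937 0.2371 0.1037] yaw 100.0 n 8 F [-0.2  0.1 -1.8]
[{"linear":[-0.82,0.09,0.01],"roll":0.2},{"linear":[-0.81,0.1,0.01],"roll":0.19},{"linear":[-0.82,0.11,0.02],"roll":0.2},{"linear":[-0.81,0.13,0.01],"roll":0.2},{"linear":[-0.81,0.14,0.01],"roll":0.2},{"linear":[-0.8,0.16,0.01],"roll":0.19},{"linear":[-0.81,0.17,0.01],"roll":0.2},{"linear":[-0.8,0.19,0.01],"roll":0.2}]
```

```bash
python3 -m jog '[{"linear":[-0.82,0.09,0.01],"roll":0.2},{"linear":[-0.81,0.1,0.01],"roll":0.2},{"linear":[-0.82,0.11,0.01],"roll":0.2},{"linear":[-0.81,0.13,0.01],"roll":0.2},{"linear":[-0.81,0.14,0.01],"roll":0.2},{"linear":[-0.8,0.16,0.01],"roll":0.2},{"linear":[-0.81,0.17,0.01],"roll":0.2},{"linear":[-0.8,0.19,0],"roll":0.2},{"linear":[0,0,0],"roll":0},{"linear":[0,0,0],"roll":0},{"linear":[0,0,0],"roll":0}]'; python3 - <<'E'
from h import *
plan([.5665,-.0155,.05],92.1,3)
s=optics.get_image("scene")[:,:,::-1];t=optics.get_image("top")[:,:,::-1]
cv2.imwrite("pics/s3.png",s);cv2.imwrite("pics/t3.png",t)
p=np.array(env.observe()['position'])
th=np.radians(2.1);o=np.array([.5666,-.0150])
F=tow(FIX,o,th);B=tow(BLK,p[:2]+[0,.0035],th)
for b in B: b[:,2]+=p[2]-.0235
im=np.zeros((600,800,3),np.uint8)
z=overlay(s,"scene",F,290,100,114,110,5); z2=overlay(s,"scene",B,290,100,114,110,5,(0,0,255))
m=(overlay(s*0,"scene",B,290,100,114,110,5,(0,0,255)).any(2));z[m]=z2[m]
im[:550,:570]=z; im[:250,570:]=overlay(t,"top",F,340,160,46,50,5)
cv2.imwrite("pics/v3.png",im)
E
```

```text
time_s: 4.62
position: [0.5652, -0.0153, 0.0983]
tool_rot: [[-0.035, 0.999, -0.002], [0.999, 0.035, 0.001], [0.001, -0.002, -1.0]]
ft_force: [-0.1, 0.2, -1.7]
grip_width: 0.0232
gripper_force: 40.1
t 4.62 p [ 0.5652 -0.0153  0.0983] yaw 91.99 n 3 F [-0.1  0.2 -1.7]
[{"linear":[-0,0.01,0.4],"roll":-0.01},{"linear":[-0,0.01,0.41],"roll":-0},{"linear":[-0.01,0.01,0.4],"roll":-0.01}]
```

View pics/v3.png

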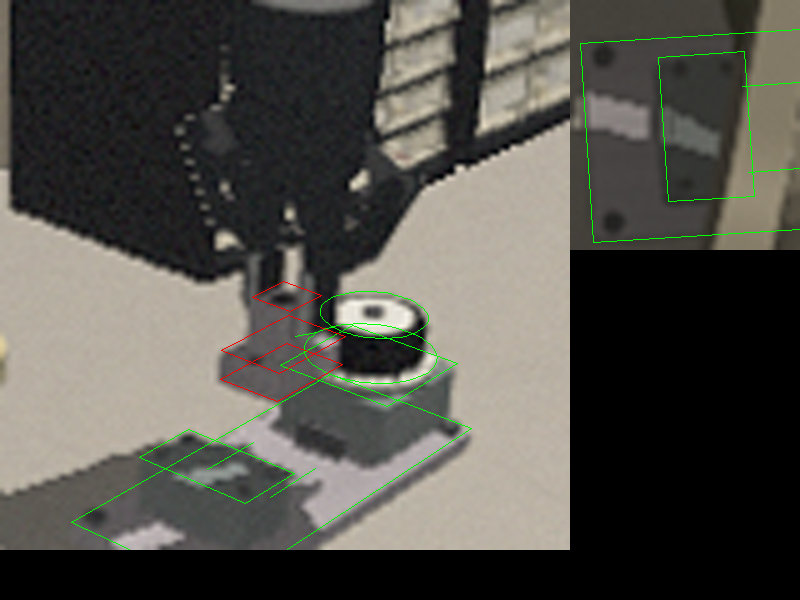

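```bash
python3 -m jog '[{"linear":[0,0.03,0.4],"roll":0},{"linear":[0,0,0.4],"roll":0},{"linear":[0,0,0.35],"roll":0},{"linear":[0,0,0],"roll":0}]';python3 -m jog '[{"linear":[0,0,0.1],"roll":0},{"linear":[0,0,0.1],"roll":0},{"linear":[0,0,0],"roll":0}]'; python3 -m jog '[{"linear":[0,0,0.08],"roll":0},{"linear":[0,0,0],"roll":0},{"linear":[0,0,0],"roll":0}]'
```

```text
time_s: 5.05
position: [0.5656, -0.0145, 0.0509]
tool_rot: [[-0.036, 0.999, -0.005], [0.999, 0.036, 0.001], [0.001, -0.005, -1.0]]
ft_force: [-0.4, 0.2, -1.9]
grip_width: 0.0224
gripper_force: 40.1
time_s: 5.3
position: [0.5671, -0.0154, 0.0453]
tool_rot: [[-0.035, 0.999, -0.0], [0.999, 0.035, 0.0], [0.0, -0.0, -1.0]]
ft_force: [0.6, 0.5, -2.5]
grip_width: 0.0231
gripper_force: 40.1
time_s: 5.55
position: [0.5672, -0.0158, 0.0423]
tool_rot: [[-0.035, 0.999, 0.0], [0.999, 0.035, -0.0], [-0.0, 0.0, -1.0]]
ft_force: [0.2, 0.1, -1.9]
grip_width: 0.0232
gripper_force: 40.1
```

```bash
python3 -m jog '[{"linear":[0,0,0.08],"roll":0},{"linear":[0,0,0],"roll":0},{"linear":[0,0,0],"roll":0}]';python3 -m jog '[{"linear":[0,0,0.05],"roll":0},{"linear":[0,0,0],"roll":0},{"linear":[0,0,0],"roll":0}]';python3 -m jog '[{"linear":[0,0,0.03],"roll":0},{"linear":[0,0,0],"roll":0},{"linear":[0,0,0],"roll":0}]'
```

```text
time_s: 5.8
position: [0.5671, -0.0158, 0.0388]
tool_rot: [[-0.035, 0.999, -0.0], [0.999, 0.035, 0.0], [0.0, -0.0, -1.0]]
ft_force: [-0.0, -0.3, -2.0]
grip_width: 0.0231
gripper_force: 40.1
time_s: 6.05
position: [0.5671, -0.0158, 0.0368]
tool_rot: [[-0.035, 0.999, -0.0], [0.999, 0.035, 0.0], [0.0, -0.0, -1.0]]
ft_force: [-0.1, -0.5, -1.8]
grip_width: 0.023
gripper_force: 40.1
time_s: 6.3
position: [0.5673, -0.0158, 0.0361]
tool_rot: [[-0.035, 0.999, 0.001], [0.999, 0.035, -0.0], [-0.0, 0.001, -1.0]]
ft_force: [-1.3, 0.3, 2.7]
grip_width: 0.0229
gripper_force: 40.7
```

```bash
python3 -m jog '[{"linear":[0,0,0],"roll":0},{"linear":[0,0,0],"roll":0},{"linear":[0,0,0],"roll":0},{"linear":[0,0,-0.2],"roll":0},{"linear":[0,0,-0.6],"roll":0},{"linear":[0,0,-0.9],"roll":0},{"linear":[0,0,-0.9],"roll":0},{"linear":[-0.4,-0.4,-0.8],"roll":0},{"linear":[-0.9,-0.4,0],"roll":0},{"linear":[-0.9,-0.4,0],"roll":0},{"linear":[-0.9,-0.4,0],"roll":0},{"linear":[-0.9,-0.4,0],"roll":0}]' -0.1; python3 -m jog '[{"linear":[-0.9,-0.4,0],"roll":0},{"linear":[-0.9,-0.4,0],"roll":0},{"linear":[-0.9,-0.4,0],"roll":0},{"linear":[0,0,0],"roll":0}]'; cat >> h.py <<'E'
def polar(im,n,c,th,z,r0=.028,r1=.052,k=4):
    "unwrap: columns = fixture angle from +x, -90..90 deg ccw, 0.25 deg; rows = radius 0.1mm"
    a=th+np.radians(np.arange(-60,60,.2)); r=np.arange(r0,r1,.0002)
    A,Rr=np.meshgrid(a,r); P=np.c_[(c[0]+Rr*np.cos(A)).ravel(),(c[1]+Rr*np.sin(A)).ravel(),np.full(A.size,z)]
    q=proj(n,P).reshape(*A.shape,2).astype(np.float32)
    return cv2.remap(im,q[...,0],q[...,1],cv2.INTER_CUBIC)
E
python3 - <<'E'
from h import *
s=optics.get_image("scene")[:,:,::-1].copy();t=optics.get_image("top")[:,:,::-1].copy()
cv2.imwrite("pics/s4.png",s);cv2.imwrite("pics/t4.png",t)
th=np.radians(2.1);o=np.array([.5666,-.0150]);F=tow(FIX,o,th)+tow([rect(-.018,.018,-.025,.031,.028),rect(-.012,.012,-.01,.016,.054)],o,th)
c=o+R2(th)@[0,-.08]
im=np.zeros((600,800,3),np.uint8)
im[:250,:500]=overlay(t,"top",F,345,162,100,50,5)
im[:250,500:]=cv2.resize(t[150:200,395:455],None,fx=5,fy=5,interpolation=cv2.INTER_CUBIC)
im[250:550,:300]=cv2.resize(s[150:200,340:390],None,fx=6,fy=6,interpolation=cv2.INTER_CUBIC)
for i,(q,n) in enumerate(((t,"top"),(s,"scene"))):
    im[260+i*130:260+i*130+120,300:800]=polar(q,n,c,th,.053)[:,50:550]
cv2.imwrite("pics/v4.png",im)
E
```

```text
time_s: 7.3
position: [0.4919, -0.1798, 0.1726]
tool_rot: [[-0.035, 0.999, 0.001], [0.999, 0.035, -0.001], [-0.001, 0.001, -1.0]]
ft_force: [1.4, -0.9, -0.2]
grip_width: 0.0387
gripper_force: 0.0
time_s: 7.63
position: [0.4464, -0.2938, 0.1722]
tool_rot: [[-0.029, 1.0, 0.0], [1.0, 0.029, -0.002], [-0.002, 0.0, -1.0]]
ft_force: [0.6, 0.6, -0.4]
grip_width: 0.0383
gripper_force: 0.0
```

View pics/v4.png

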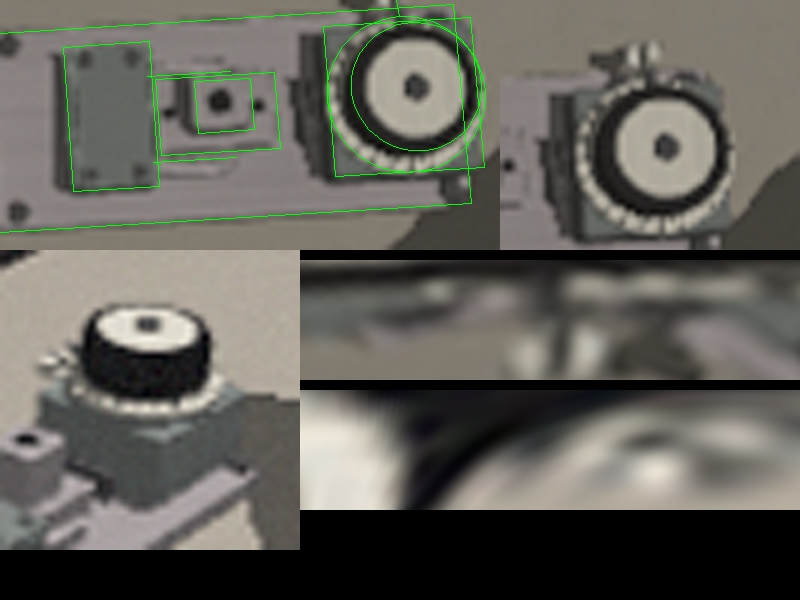

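The block sits in the channel (its top-view boss is near (220,100) in the crop) with its foot short of the hood. The index bracket is at ~(640,55), and the dark pointer gap looks close to it. I'll measure that angle numerically.

```bash
python3 - <<'E'
from h import *
np.set_printoptions(linewidth=200)
th=np.radians(2.1);o=np.array([.5666,-.0150])
# refine wheel centre in top view from flange/cap: white cap centroid (z=.078) & dark hub
ims=[cv2.imread(f"pics/{f}.png") for f in("t0","t4","top0")if cv2.imread(f"pics/{f}.png") is not None]
for t in ims:
    g=t[150:205,395:455].min(2).astype(np.uint8); m=(g>140).astype(np.uint8)
    n,l,st,ce=cv2.connectedComponentsWithStats(m); i=1+st[1:,4].argmax()
    k=(l==i).astype(np.uint8);cn=max(cv2.findContours(k,0,1)[0],key=len);e=cv2.fitEllipse(cn)
    cc=back("top",[np.array(e[0])+[395,150]],.078)[0]; print("cap",e,st[i,4],cc)
c=o+R2(th)@[0,-.08]; print(c)
for t in ims:
  for z in(.055,.048):
    p=polar(t,"top",c,th,z).astype(float).mean(2)
    print("z",z)
    for r in (32,34,36,38,40,42,44,46,48): 
        row=p[int((r-28)*5)-3:int((r-28)*5)+3].mean(0); print(r,row[175:425:10].astype(int))
print(np.arange(-25,25,2))
E
```

```text
cap ((32.77410125732422, 29.165145874023438), (17.178176879882812, 18.331403732299805), 98.02497100830078) 239 [ 0.56843013 -0.09506193  0.078     ]
cap ((32.59331130981445, 29.032588958740234), (16.658100128173828, 17.555463790893555), 106.47379302978516) 218 [ 0.5687402  -0.09467435  0.078     ]
[ 0.5695315  -0.09494627]
z 0.055
32 [ 70  96 100  85  73  72  72  77  74  65  58  55  48  42  66 105 135 139 130 109  96 107 129 142 139]
34 [106 133 130  99  82  91 108 124 124 109  87  73  57  52  77 115 137 140 142 133 125 126 130 138 137]
36 [ 85  94  95  86  91 108 125 138 136 120  96  79  61  55  67  87  93  99 111 111 102  87  79  78  83]
38 [ 56  58  64  83 104 118 121 124 118 107  91  80  66  59  63  72  74  81  92  91  80  70  62  58  57]
40 [ 75  79  89 101 112 117 115 115 112 109  99  90  87  83  69  80  99 101  99  96  91  84  73  68  61]
42 [106 109 111 112 115 118 118 118 118 120 119 113 107  91  68 102 143 138 120 105  98  89  76  65  62]
44 [120 121 120 121 122 123 122 122 124 133 145 147 126  86  65 118 173 173 140 100  83  74  66  63  63]
46 [121 121 121 121 120 121 121 
[... 2561 characters left out ...]
68  63  61  69  77  85  90  85  77  70  63  62  56  60]
42 [ 79  86  94 104 110 109 109 108 106  99  91  90  85  67  88 115 110 100  94  91  83  70  61  58  79]
44 [106 108 108 110 112 114 114 114 117 120 118 109  87  63 106 151 147 124  99  89  76  65  59  61  79]
46 [116 115 115 116 117 116 115 117 127 141 149 126  84  60 114 169 170 132  86  63  61  59  59  59  62]
48 [116 116 114 114 115 115 114 116 132 153 163 137  88  64 121 168 164 115  70  51  59  59  60  61  56]
[-25 -23 -21 -19 -17 -15 -13 -11  -9  -7  -5  -3  -1   1   3   5   7   9  11  13  15  17  19  21  23][ WARN:0@0.016] global loadsave.cpp:275 findDecoder imread_('pics/t0.png'): can't open/read file: check file path/integrity
```

```bash
python3 -c "
from h import *
plan([.5692,-.0948,.14],92,7)"
```

```text
t 7.73 p [ 0.448  -0.2891  0.1721] yaw 91.84 n 7 F [ 0.5 -0.4  0.1]
[{"linear":[0.68,0.45,0.11],"roll":-0},{"linear":[0.68,0.46,0.12],"roll":-0.01},{"linear":[0.68,0.46,0.11],"roll":-0},{"linear":[0.68,0.45,0.12],"roll":-0.01},{"linear":[0.68,0.46,0.11],"roll":-0},{"linear":[0.68,0.45,0.12],"roll":-0.01},{"linear":[0.67,0.46,0.11],"roll":-0}]
```

```bash
python3 -m jog '[{"linear":[0.68,0.45,0.11],"roll":0},{"linear":[0.68,0.46,0.11],"roll":0},{"linear":[0.68,0.46,0.11],"roll":0},{"linear":[0.68,0.45,0.11],"roll":0},{"linear":[0.68,0.46,0.11],"roll":0},{"linear":[0.68,0.45,0.11],"roll":0},{"linear":[0.67,0.46,0.11],"roll":0},{"linear":[0,0,0],"roll":0},{"linear":[0,0,0],"roll":0}]' 1 30; python3 -c "
from h import *
plan([.5692,-.0948,.052],92,3)"
```

```text
time_s: 8.48
position: [0.5698, -0.0909, 0.1409]
tool_rot: [[-0.039, 0.999, -0.0], [0.999, 0.039, 0.0], [0.0, -0.0, -1.0]]
ft_force: [-0.6, -0.3, 0.3]
grip_width: 0.0854
gripper_force: 0.0
t 8.48 p [ 0.5698 -0.0909  0.1409] yaw 92.26 n 3 F [-0.6 -0.3  0.3]
[{"linear":[-0.03,-0.01,0.74],"roll":0.02},{"linear":[-0.03,-0,0.74],"roll":0.01},{"linear":[-0.04,-0.01,0.74],"roll":0.02}]
```

```bash
python3 -m jog '[{"linear":[-0.1,-0.02,0.4],"roll":0},{"linear":[0,0,0.6],"roll":0},{"linear":[0,0,0.6],"roll":0},{"linear":[0,0,0.6],"roll":0},{"linear":[0,0,0],"roll":0},{"linear":[0,0,0],"roll":0}]'; python3 -m jog '[{"linear":[0,0,0],"roll":0},{"linear":[0,0,0],"roll":0},{"linear":[0,0,0],"roll":0},{"linear":[0,0,0],"roll":0},{"linear":[0,0,0],"roll":0}]' 0.2 30
```

```text
time_s: 8.98
position: [0.5683, -0.0979, 0.053]
tool_rot: [[-0.034, 0.999, -0.002], [0.999, 0.034, 0.001], [0.001, -0.002, -1.0]]
ft_force: [-0.3, -0.3, 0.9]
grip_width: 0.0855
gripper_force: 0.0
time_s: 9.4
position: [0.5675, -0.0981, 0.0548]
tool_rot: [[-0.035, 0.999, -0.002], [0.999, 0.035, -0.001], [-0.001, -0.002, -1.0]]
ft_force: [-11.2, -1.1, 10.3]
grip_width: 0.0567
gripper_force: 31.4
```

```bash
python3 -m jog '[{"linear":[0,0,0],"roll":0},{"linear":[0,0,0],"roll":0},{"linear":[0.08,-0.03,-0.06],"roll":0},{"linear":[0,0,0],"roll":0},{"linear":[0,0,0],"roll":0}]' 0.55 30; python3 -m jog '[{"linear":[0,0,0],"roll":0},{"linear":[0,0,0],"roll":0},{"linear":[0,0,0],"roll":0},{"linear":[0,0,0],"roll":0},{"linear":[0,0,0],"roll":0}]' 0.2 30
```

```text
time_s: 9.82
position: [0.5677, -0.0944, 0.0557]
tool_rot: [[-0.035, 0.999, 0.001], [0.999, 0.035, -0.0], [-0.0, 0.001, -1.0]]
ft_force: [0.3, 0.7, 0.3]
grip_width: 0.0659
gripper_force: 0.0
time_s: 10.23
position: [0.5673, -0.0945, 0.0557]
tool_rot: [[-0.035, 0.999, -0.001], [0.999, 0.035, 0.0], [0.0, -0.001, -1.0]]
ft_force: [-3.7, 1.5, 5.3]
grip_width: 0.0569
gripper_force: 31.7
```

```bash
python3 -m jog '[{"linear":[0,-0.01,0],"roll":0},{"linear":[0,0,0],"roll":0.3},{"linear":[0,0,0],"roll":0.7},{"linear":[0,0,0],"roll":0.8},{"linear":[0,0,0],"roll":0.8},{"linear":[0,0,0],"roll":0.8},{"linear":[0,0,0],"roll":0.8},{"linear":[0,0,0],"roll":0.8},{"linear":[0,0,0],"roll":0},{"linear":[0,0,0],"roll":0}]' 0 45;  python3 -c "
from h import *
s=env.observe();R=np.array(s['tool_rot']);print(np.degrees(np.arctan2(R[1,0],R[0,0])),s['wrist_torque'],s['ft_force'])"
```

```text
time_s: 11.07
position: [0.5669, -0.0945, 0.0559]
tool_rot: [[0.391, 0.92, -0.0], [0.92, -0.391, 0.0], [0.0, -0.0, -1.0]]
ft_force: [-3.1, 1.2, 7.1]
grip_width: 0.0562
gripper_force: 47.0
66.96986130022741 [ 0.20390677  0.56341163 -0.08624939] [-3.12919867  1.23052848  7.11407767]
```

```bash
python3 -m jog '[{"linear":[0,0,0],"roll":0},{"linear":[0,0,0],"roll":0},{"linear":[0,0,0],"roll":0},{"linear":[0,0,-0.5],"roll":0},{"linear":[0,0,-0.9],"roll":0},{"linear":[0,0,-0.8],"roll":0},{"linear":[-0.9,0,0],"roll":0},{"linear":[-0.9,0,0],"roll":0},{"linear":[-0.9,0,0],"roll":0},{"linear":[-0.9,0,0],"roll":0},{"linear":[-0.9,0,0],"roll":0},{"linear":[0,0,0],"roll":0}]' 0.8; python3 - <<'E'
from h import *
np.set_printoptions(linewidth=200)
s=optics.get_image("scene")[:,:,::-1].copy();t=optics.get_image("top")[:,:,::-1].copy()
cv2.imwrite("pics/s5.png",s);cv2.imwrite("pics/t5.png",t)
th=np.radians(2.1);c=np.array([.5690,-.0948])
im=np.zeros((600,800,3),np.uint8)
z=lambda i,x,y,w,h,k:cv2.resize(i[y:y+h,x:x+w],None,fx=k,fy=k,interpolation=cv2.INTER_CUBIC)
im[:360,:360]=z(t,402,157,45,45,8); im[:360,400:760]=z(cv2.imread("pics/t4.png"),402,157,45,45,8)
for i,f in enumerate(("t5","t4")):
    p=polar(cv2.imread(f"pics/{f}.png"),"top",c,th,.055); im[365+i*118:365+i*118+115,:600]=p[:115]
    g=p.astype(float).mean(2);print(f);
    for r in(34,36,38,40,42): print(r,g[int((r-28)*5)-3:int((r-28)*5)+3].mean(0)[75:425:10].astype(int))
cv2.imwrite("pics/v5.png",im);print(np.arange(-45,25,2))
plan([.5672,-.0945,.12])
E
```

```text
time_s: 12.07
position: [0.4949, -0.2655, 0.1432]
tool_rot: [[0.395, 0.918, -0.0], [0.918, -0.395, -0.002], [-0.002, 0.001, -1.0]]
ft_force: [0.5, -0.6, 0.2]
grip_width: 0.0766
gripper_force: 0.0
t5
34 [ 86  88  84  72  67  67  63  58  53  54  54  52  65  87 101 105 100  88 100 126 141 144 148 147 147 148 153 156 161 158 137 111 106 123 135]
36 [105 117 116 107 100  97  92  81  70  65  62  55  60  78 101 122 130 122 123 135 149 161 168 166 159 153 158 157 153 137 117  92  82  85 100]
38 [ 99 101 103  99  96  89  83  76  69  64  54  52  65  85 104 122 127 122 120 122 138 157 167 169 167 165 168 152 127  99  78  66  57  55  58]
40 [ 99  97  93  92  95  87  76  69  63  71  69  69  80  97 112 119 116 113 112 109 127 156 171 174 167 169 169 147 118  95  78  76  69  66  59]
42 [102  98  93  91 103 112 106  94  89  93  98 100 104 107 112 116 116 116 115 111 126 150 159 150 136 150 159 140 114  99  95  88  74  63  62]
t4
34 [ 62  62  69  72  74  74  74  75  75  80 101 132 131  99  80  86  99 114 112  97  80  68  53  52  83 123 144 146 142 129 125 130 138 146 142]
36 [ 94  95  95 100 101  98 
[... 239 characters left out ...]
1  80  68  59  56  57]
40 [ 97  96  93  93  95  87  75  68  60  63  66  70  81  98 112 119 117 116 112 106  95  84  80  75  67  78  91  95  97  93  86  78  69  67  59]
42 [100  96  91  91 103 111 105  94  88  92 100 102 105 107 112 116 116 116 115 116 112 105 102  88  69 103 135 125 111 101  98  87  74  64  63]
[-45 -43 -41 -39 -37 -35 -33 -31 -29 -27 -25 -23 -21 -19 -17 -15 -13 -11  -9  -7  -5  -3  -1   1   3   5   7   9  11  13  15  17  19  21  23]
t 12.17 p [ 0.4963 -0.2614  0.1432] yaw 66.85 n 5 F [-0.9  0.6  0.5]
[{"linear":[0.91,-0,0.12],"roll":0},{"linear":[0.9,-0,0.11],"roll":0},{"linear":[0.91,-0.01,0.12],"roll":0},{"linear":[0.91,0,0.11],"roll":0},{"linear":[0.9,-0,0.12],"roll":0}]
```

View pics/v5.png

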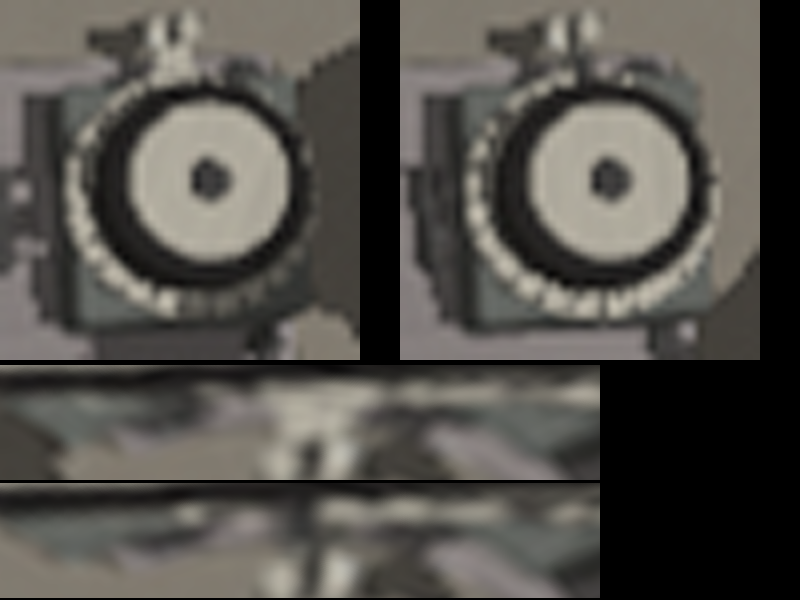

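```bash
cat > ptr.py <<'E'
from h import *
import sys
th=np.radians(2.1);c=np.array([.5688,-.0948]);a=np.arange(-60,60,.2)
def prof(f,z,r0,r1):
    g=polar(cv2.imread(f"pics/{f}.png"),"top",c,th,z).astype(float).mean(2); return g[int((r0-28)*5):int((r1-28)*5)]
def cen(d,lo,hi):
    w=np.where((a>lo)&(a<hi),np.clip(d,0,None),0);w=np.where(w>.35*w.max(),w,0);return (w@a)/w.sum(),w.max()
if __name__=="__main__":
    for z in(.055,.051):
        for r in((33,35),(35,37),(37,39),(39,41)):
            d=(prof("t5",z,*r)-prof("t4",z,*r)).mean(0)
            e=(prof("t4",z,*r)-prof("t5",z,*r)).mean(0)
            print(z,r,"t4",np.round(cen(d,-8,10),2),"t5",np.round(cen(e,-34,-14),2))
    for r in((44,46),(46,48),(48,50)):
        for f in("t4","t5"):
            g=prof(f,.048,*r).mean(0);print(r,f,np.round(cen(140-g,-4,5),2))
E
python3 ptr.py
```

```text
0.055 (33, 35) t4 [-1.03 94.63] t5 [-22.68  79.03]
0.055 (35, 37) t4 [  1.01 113.1 ] t5 [-23.73  61.67]
0.055 (37, 39) t4 [  2.22 114.1 ] t5 [-25.47  12.2 ]
0.055 (39, 41) t4 [  2.45 102.03] t5 [-22.71   0.83]
0.051 (33, 35) t4 [-2.53 81.87] t5 [-23.62  58.83]
0.051 (35, 37) t4 [ -1.83 109.63] t5 [-23.67  79.53]
0.051 (37, 39) t4 [  0.87 115.2 ] t5 [-25.31  33.63]
0.051 (39, 41) t4 [  1.34 107.4 ] t5 [-26.06   2.83]
(44, 46) t4 [ 0.17 73.9 ]
(44, 46) t5 [ 0.56 42.23]
(46, 48) t4 [ 0.27 77.8 ]
(46, 48) t5 [ 0.26 79.03]
(48, 50) t4 [ 0.25 73.23]
(48, 50) t5 [ 0.24 76.03]
```

```bash
cat > st.py <<'E'
from h import *
s=env.observe();R=np.array(s['tool_rot']);y=np.degrees(np.arctan2(R[1,0],R[0,0]))
print("t%.2f yaw %.2f w %.2f tau %s F %s p %s"%(s['time_s'],y,92-y,np.round(s['wrist_torque'],3),np.round(s['ft_force'],1),np.round(s['position'],4)))
E
python3 -m jog '[{"linear":[0.9,0,0],"roll":0},{"linear":[0.9,0,0],"roll":0},{"linear":[0.9,0,0],"roll":0},{"linear":[0.9,0,0],"roll":0},{"linear":[0.85,0,0],"roll":0},{"linear":[0,0,0.4],"roll":0},{"linear":[0,0,0],"roll":0},{"linear":[0,0,0],"roll":0}]' 1 45; python3 -c "
from h import *
plan([.5669,-.0945,.0557],66.97,3)"
```

```text
time_s: 12.83
position: [0.5661, -0.0953, 0.1269]
tool_rot: [[0.389, 0.921, -0.002], [0.921, -0.389, 0.001], [-0.0, -0.002, -1.0]]
ft_force: [-0.5, -0.1, 0.6]
grip_width: 0.0855
gripper_force: 0.0
t 12.83 p [ 0.5661 -0.0953  0.1269] yaw 67.1 n 3 F [-0.5 -0.1  0.6]
[{"linear":[0.01,0,0.59],"roll":0.01},{"linear":[0.01,0.01,0.6],"roll":0.01},{"linear":[0.01,0,0.59],"roll":0.01}]
```

```bash
python3 -m jog '[{"linear":[0.01,0.01,0.6],"roll":0},{"linear":[0.01,0,0.6],"roll":0},{"linear":[0,0,0.57],"roll":0},{"linear":[0,0,0],"roll":0},{"linear":[0,0,0],"roll":0}]' >/dev/null; python3 st.py; python3 -m jog '[{"linear":[0,0,0],"roll":0},{"linear":[0,0,0],"roll":0},{"linear":[0,0,0],"roll":0},{"linear":[0,0,0],"roll":0},{"linear":[0,0,0],"roll":0},{"linear":[0,0,0],"roll":0}]' 0 45; python3 st.py
```

```text
t13.25 yaw 66.94 w 25.06 tau [ 0.029 -0.012  0.03 ] F [-0.2  0.2  1.1] p [ 0.5668 -0.0964  0.0568]
time_s: 13.75
position: [0.5664, -0.0958, 0.0585]
tool_rot: [[0.391, 0.921, -0.0], [0.921, -0.391, -0.0], [-0.0, -0.0, -1.0]]
ft_force: [-6.9, 0.7, 10.0]
grip_width: 0.0564
gripper_force: 47.2
t13.75 yaw 67.00 w 25.00 tau [ 0.242  1.167 -0.04 ] F [-6.9  0.7 10. ] p [ 0.5664 -0.0958  0.0585]
```

```bash
python3 -m jog '[{"linear":[0.01,-0.01,-0.03],"roll":0},{"linear":[0,0,0],"roll":0.3},{"linear":[0,0,0],"roll":0.5},{"linear":[0,0,0],"roll":0.6},{"linear":[0,0,0],"roll":0.6},{"linear":[0,0,0],"roll":0.6},{"linear":[0,0,0],"roll":0.4},{"linear":[0,0,0],"roll":0},{"linear":[0,0,0],"roll":0}]' >/dev/null; python3 st.py; python3 -m jog '[{"linear":[0,0,0],"roll":0.4},{"linear":[0,0,0],"roll":0},{"linear":[0,0,0],"roll":0}]' >/dev/null; python3 st.py;
```

```text
t14.50 yaw 51.99 w 40.01 tau [-0.228  0.996 -0.107] F [-6.3 -0.4  2.5] p [ 0.5659 -0.0954  0.0585]
t14.75 yaw 49.99 w 42.01 tau [-0.199  1.009 -0.066] F [-6.5 -0.9  3.4] p [ 0.5658 -0.0954  0.0586]
```

```bash
python3 -m jog '[{"linear":[0,0,0],"roll":0.4},{"linear":[0,0,0],"roll":0},{"linear":[0,0,0],"roll":0}]' >/dev/null; python3 st.py; python3 -m jog '[{"linear":[0,0,0],"roll":0.3},{"linear":[0,0,0],"roll":0},{"linear":[0,0,0],"roll":0}]' >/dev/null; python3 st.py; python3 -m jog '[{"linear":[0,0,0],"roll":0.3},{"linear":[0,0,0],"roll":0},{"linear":[0,0,0],"roll":0}]' >/dev/null; python3 st.py
```

```text
t15.00 yaw 47.99 w 44.01 tau [-0.147  1.021 -0.128] F [-6.1 -0.1  3.5] p [ 0.5658 -0.0954  0.0586]
t15.25 yaw 46.49 w 45.51 tau [-0.126  1.091 -0.06 ] F [-8.1  0.1  3.7] p [ 0.5657 -0.0953  0.0586]
t15.50 yaw 44.99 w 47.01 tau [-0.148  1.042 -0.066] F [-8.4 -0.2  3.3] p [ 0.5657 -0.0953  0.0586]
```

```bash
python3 -m jog '[{"linear":[0,0,0],"roll":0.3},{"linear":[0,0,0],"roll":0},{"linear":[0,0,0],"roll":0}]' >/dev/null; python3 st.py; python3 -m jog '[{"linear":[0,0,0],"roll":0.3},{"linear":[0,0,0],"roll":0},{"linear":[0,0,0],"roll":0}]' >/dev/null; python3 st.py
```

```text
t15.75 yaw 43.50 w 48.50 tau [-0.115  1.097 -0.018] F [-8.6 -0.5  3.1] p [ 0.5656 -0.0953  0.0586]
t16.00 yaw 42.01 w 49.99 tau [-0.112  1.161  0.164] F [-7.8 -0.   5. ] p [ 0.5656 -0.0952  0.0586]
```

```bash
python3 -m jog '[{"linear":[0,0,0],"roll":0}]' >/dev/null; python3 st.py;python3 -m jog '[{"linear":[0,0,0],"roll":0.2},{"linear":[0,0,0],"roll":0},{"linear":[0,0,0],"roll":0}]' >/dev/null; python3 st.py; python3 -m jog '[{"linear":[0,0,0],"roll":0}]' >/dev/null; python3 st.py
```

```text
t16.08 yaw 42.02 w 49.98 tau [-0.076  1.168  0.048] F [-8.3  0.7  3.9] p [ 0.5656 -0.0952  0.0586]
t16.33 yaw 41.03 w 50.97 tau [-0.078  1.196  0.115] F [-8.5  0.9  4.1] p [ 0.5656 -0.0952  0.0586]
t16.42 yaw 41.03 w 50.97 tau [-0.073  1.134  0.135] F [-8.8  0.9  3.8] p [ 0.5656 -0.0952  0.0586]
```

```bash
python3 -m jog '[{"linear":[0,0,0],"roll":0.14},{"linear":[0,0,0],"roll":0},{"linear":[0,0,0],"roll":0}]' >/dev/null; python3 st.py;  python3 -m jog '[{"linear":[0,0,0],"roll":0}]' >/dev/null; python3 st.py; python3 -m jog '[{"linear":[0,0,0],"roll":0.14},{"linear":[0,0,0],"roll":0},{"linear":[0,0,0],"roll":0}]' >/dev/null; python3 st.py;for i in 1 2 3; do python3 -m jog '[{"linear":[0,0,0],"roll":0}]' >/dev/null; python3 st.py; done
python3 - <<'E'
from h import *
s=optics.get_image("scene")[:,:,::-1].copy();cv2.imwrite("pics/s6.png",s)
th=np.radians(2.1);o=np.array([.5666,-.0150])
z=lambda i,x,y,w,h,k:cv2.resize(i[y:y+h,x:x+w],None,fx=k,fy=k,interpolation=cv2.INTER_CUBIC)
im=np.hstack([z(s,310,150,70,75,5),z(cv2.imread("pics/s5.png"),310,150,70,75,5)])
cv2.imwrite("pics/v6.png",im)
E
```

```text
t16.67 yaw 40.33 w 51.67 tau [-0.077  1.193  0.182] F [-8.3  0.3  4. ] p [ 0.5655 -0.0952  0.0585]
t16.75 yaw 40.33 w 51.67 tau [-0.114  1.213  0.116] F [-8.3  0.8  4.4] p [ 0.5655 -0.0951  0.0586]
t17.00 yaw 39.64 w 52.36 tau [-0.005  1.189  0.21 ] F [-8.1  0.7  4.6] p [ 0.5655 -0.0952  0.0585]
t17.08 yaw 39.64 w 52.36 tau [0.007 1.18  0.234] F [-8.8  0.2  2.5] p [ 0.5655 -0.0951  0.0586]
t17.17 yaw 39.64 w 52.36 tau [-0.061  1.101  0.208] F [-8.   0.8  4.4] p [ 0.5655 -0.0951  0.0586]
t17.25 yaw 39.64 w 52.36 tau [-0.089  1.258  0.196] F [-8.   2.1  3.5] p [ 0.5655 -0.0951  0.0586]
```

View pics/v6.png

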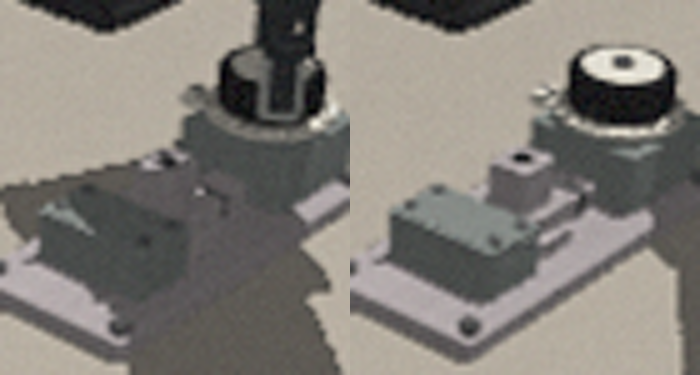

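Torque has risen about 0.29 N m above drag, which is about 15 N. The picture shows the block moved into the hood's mouth. I'll hold there briefly, then wind back.

```bash
python3 -m jog '[{"linear":[0,0,0],"roll":0.05},{"linear":[0,0,0],"roll":0},{"linear":[0,0,0],"roll":0},{"linear":[0,0,0],"roll":0},{"linear":[0,0,0],"roll":0},{"linear":[0,0,0],"roll":0},{"linear":[0,0,0],"roll":0},{"linear":[0,0,0],"roll":0}]' >/dev/null; python3 st.py; python3 -m jog '[{"linear":[0,0,0],"roll":-0.2},{"linear":[0,0,0],"roll":-0.4},{"linear":[0,0,0],"roll":-0.8},{"linear":[0,0,0],"roll":-0.8},{"linear":[0,0,0],"roll":-0.8},{"linear":[0,0,0],"roll":-0.8},{"linear":[0,0,0],"roll":-0.8},{"linear":[0,0,0],"roll":-0.8},{"linear":[0,0,0],"roll":-0.8},{"linear":[0,0,0],"roll":-0.8},{"linear":[0,0,0],"roll":0},{"linear":[0,0,0],"roll":0}]' >/dev/null; python3 st.py
```

```text
t17.97 yaw 39.41 w 52.59 tau [-0.037  1.194  0.356] F [-8.9  1.2  3.8] p [ 0.5655 -0.0951  0.0586]
t18.97 yaw 74.24 w 17.76 tau [-0.499  0.816  0.147] F [-5.3 -3.4  3.4] p [ 0.5667 -0.0958  0.0586]
```

```bash
python3 -m jog '[{"linear":[0,0,0],"roll":-0.8},{"linear":[0,0,0],"roll":-0.8},{"linear":[0,0,0],"roll":-0.8},{"linear":[0,0,0],"roll":-0.6},{"linear":[0,0,0],"roll":-0.3},{"linear":[0,0,0],"roll":-0.15},{"linear":[0,0,0],"roll":0},{"linear":[0,0,0],"roll":0}]' >/dev/null; python3 st.py; python3 -m jog '[{"linear":[0,0,0],"roll":0},{"linear":[0,0,0],"roll":0},{"linear":[0,0,0],"roll":0},{"linear":[0,0,-0.5],"roll":0},{"linear":[0,0,-0.9],"roll":0},{"linear":[0,0,-0.8],"roll":0},{"linear":[-0.8,-0.4,0],"roll":0},{"linear":[-0.8,-0.4,0],"roll":0},{"linear":[-0.8,-0.4,0],"roll":0},{"linear":[-0.8,-0.4,0],"roll":0},{"linear":[-0.8,-0.4,0],"roll":0},{"linear":[0,0,0],"roll":0}]' 0.8;python3 - <<'E'
from ptr import *
s=optics.get_image("scene")[:,:,::-1].copy();t=optics.get_image("top")[:,:,::-1].copy()
cv2.imwrite("pics/s7.png",s);cv2.imwrite("pics/t7.png",t)
im=np.zeros((600,800,3),np.uint8)
z=lambda i,x,y,w,h,k:cv2.resize(i[y:y+h,x:x+w],None,fx=k,fy=k,interpolation=cv2.INTER_CUBIC)
th=np.radians(2.1);o=np.array([.5666,-.0150])
im[:250,:500]=overlay(t,"top",tow([rect(-.018,.018,-.0192,.0368,.028),rect(-.012,.012,-.0042,.0218,.054)],o,th),345,162,100,50,5)
im[250:500,:500]=z(cv2.imread("pics/t4.png"),345,162,100,50,5)
im[:300,500:]=z(s,315,155,60,60,5)
for i,f in enumerate(("t7","t4")): im[320+i*120:320+i*120+115,500:800]=polar(cv2.imread(f"pics/{f}.png"),"top",c,th,.055)[:115,150:450]
cv2.imwrite("pics/v7.png",im)
for r in((33,35),(35,37),(37,39)):
    print(r,[ (f,np.round(cen((prof("t5",.055,*r)-prof(f,.055,*r)).mean(0),-8,10),2)) for f in("t4","t7")])
    for f in ("t4","t7"): print(prof(f,.055,*r).mean(0)[245:350:5].astype(int))
E
```

```text
t19.63 yaw 91.51 w 0.49 tau [-0.665  0.442  0.107] F [-2.2 -4.5  6. ] p [ 0.5673 -0.0959  0.0586]
time_s: 20.63
position: [0.4894, -0.2623, 0.1456]
tool_rot: [[-0.022, 1.0, -0.0], [1.0, 0.022, -0.001], [-0.001, -0.0, -1.0]]
ft_force: [0.3, -0.3, 0.2]
grip_width: 0.0767
gripper_force: 0.0
(33, 35) [('t4', array([-1.03, 94.63])), ('t7', array([-1.19, 94.23]))]
[108 110 107 101  93  83  77  71  66  59  52  48  51  64  82 103 123 138
 144 146 146]
[110 110 106  98  88  78  71  66  62  57  51  48  52  65  83 103 123 137
 144 147 147]
(35, 37) [('t4', array([  1.01, 113.1 ])), ('t7', array([  0.84, 113.97]))]
[136 138 134 127 117 104  94  84  75  65  58  54  55  63  76  90 102 108
 110 112 116]
[137 138 134 126 114 101  90  81  72  62  56  53  55  63  76  90 101 108
 110 113 117]
(37, 39) [('t4', array([  2.22, 114.1 ])), ('t7', array([  2.2 , 118.17]))]
[130 130 125 119 111 100  92  85  77  68  61  57  55  59  65  72  76  76
  77  80  86]
[131 130 126 120 112 101  92  84  74  64  56  52  51  57  65  73  78  78
  77  80  87]
```

View pics/v7.png

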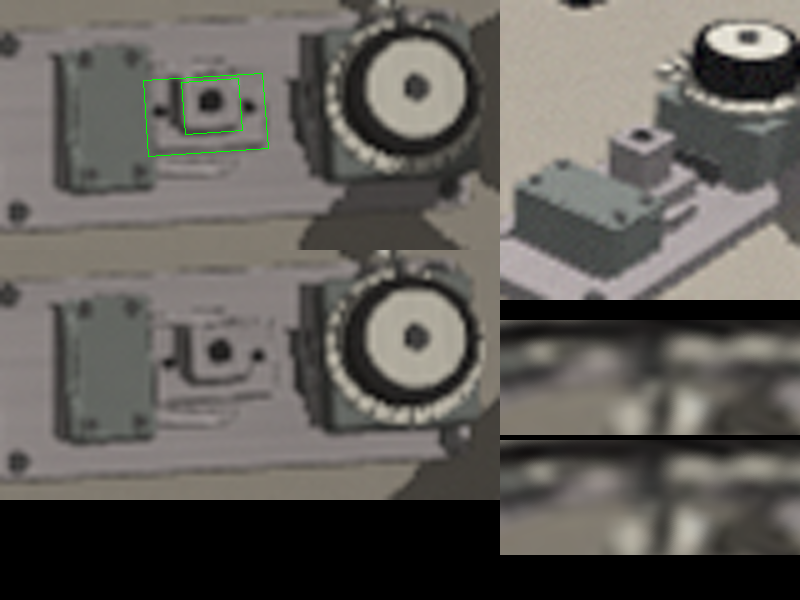

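The block is at fixture y ≈ 8.8 mm, which agrees with the ram contact angle. The pointer's dark gap lines up with the mark line within about 1°, and the gripper is clear of everything. Handing in.

```bash
python3 -c "
from rig import env
print(env.close_job())"
```

```text
the job is handed in; nothing more can be done
None
```

I handed the job in after about 21 s of robot time: the block was pressed home with an estimated 15–17 N, the wheel is back within about 1° of the mark, and the gripper is clear. The block met resistance about 2.8 mm behind the hood's mouth, near the shallow end of the stop's range; I took that as the stop. No verdict on the outcome came back.

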